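# Tighten a lens retaining ring with a pin spanner

### The job

Take the pin spanner from its round wooden rest and set both of its pins in the two holes of the brass retaining ring of the lens cell, feeling for the holes with a light push (never more than about 10 N). With the spanner fully engaged, turn the ring clockwise until it is fully home against its stop, without forcing it, then draw the spanner out and stand it back upright in its rest. Keep the fingers off the lens cell and leave the weight, the salve tin and the cork where they are.

Things in the scene. Friction and masses are not known exactly. Their poses are not given: they have to be found in the camera images.
- lens_cell: Fixed lens cell: aluminium tube 72 mm across, bore 58 mm, rim 35.5 mm above the table, on a steel base plate 124 x 96 x 8 mm (long side along x), a clamp dog at each end of its x axis. Origin: centre of the plate's underside, z up. In the bore lies a brass retaining ring (outer diameter 56, inner 28, 8 mm thick, 4 mm proud of the rim), below it a glass lens that the pins cannot reach.
- ring_centre (a point): Centre of the ring's top face, on the cell's axis; axes of the cell, not of the ring. The ring has two round through holes, 6.8 mm wide with 0.4 mm chamfers, opposite each other 20 mm from the axis. Their angle is not given: at the start the line of the holes lies within 0.53 rad, either way, of the plate's x axis; it must be seen or felt for.
- lens_ring (a joint): Turn of the ring, rad, clockwise from above, 0.40 to 0.55 at the start; 0.90 is fully home (stop). It says how far the ring has yet to turn, not where the holes are. It turns against about 0.2 N m and stays where left; at the stop the torque climbs, its elastic seat twisting 0.25 rad per N m (not counted here). Over 0.5 N m is too much. Pins sliding on its face with under 6 N do not turn it.
- ring_spring (a joint): How far the ring is pushed down, m: it sits on a wave spring that gives 0.25 mm per N, at most 4 mm, and springs back to 0 when let go. Pins that stand on the face, not in the holes, push it down.
- spanner_grip (a point): Centre of the pin spanner's black cross grip, a flat bar 54 mm long (x) x 14 mm thick (y) x 26 mm high (z up), to be taken from above across its 14 mm. Below it a 12 mm steel shank, then a round head 60 mm across, 6 mm thick, its underside 47 mm below this point. It begins upright in its rest. Mass 0.15 to 0.30 kg.
- spanner_pins (a point): Midway between the tips of the spanner's two pins, on its axis, 56 mm below the grip's centre; axes of the spanner. The steel pins, 5 mm thick with bevelled tips, stand 9 mm out of the head's underside, 20 mm either side of the axis, in line with the grip (x).
- rest_seat (a point): Centre of the seat of the fixed wooden rest, 27 mm above the table: a turned ring (78 mm across, on a foot 90 mm across) on which the underside of the spanner's head lies, pins hanging inside its 53 mm hole. A lip 5 mm high and 67 mm across inside keeps the 60 mm head in place; any turn of the spanner fits.
- weight_100: Bystander: brass weight with a knob, 27 mm across, 30 mm high; origin at the centre of its underside.
- salve_tin: Bystander: closed round salve tin, 55 mm across, 22 mm high; origin at the centre of its underside.
- cork_large: Bystander: large tapered cork, 42 mm across, 26 mm high; origin at the centre of its underside.
- pin_spanner: The whole pin spanner (see spanner_grip); origin on its axis at the underside of its head, 9 mm above the pin tips; z up, x along the grip and the pins.
Things that resemble listed ones, but are neither listed nor needed, are in the scene too. Leave any green look-alike of the pin_spanner alone.

How it is judged:
By the outcome, as a careful person would: the job done as asked, in the order asked, and still so for the second after the job is handed in, with the robot touching nothing.
It also fails if it takes over 72 s, if anything falls off the work surface, if the arm or the gripper's body presses on something with over 40 N, if the wrist force passes 120 N, or if a joint passes its speed limit or range.

### The arm

A 6-joint arm with a two-finger parallel gripper is mounted at the origin on a cart in front of the work surface, level with it; the furniture and walls round the work are solid. World frame = base frame: x ahead of the robot, y to its left, z up, the work surface at z = 0. Lengths are in m, angles in rad, forces in N, time in s.
With the tool pointing down it reaches from about 0.325 to 0.9 m from the base axis. Payload 6.1 kg.
Tool frame: the origin (TCP) lies at the very end of the fingers, on their centre line; the grasp point (between the pads) lies 19 mm behind it (manip.hold_point_z is the distance from the TCP to the grasp point, in m); z points along the fingers, y is the direction in which the jaws open and shut (so a half turn about z gives the same grasp; the last joint's range is limited). The gripper opens to 85 mm and grips with 20 to 120 N. Pads are 22 mm wide; open, the fingers measure 114 mm over their backs; the gripper's body (76 mm by 85 mm) begins 54 mm behind the grasp point. The pads swing forward as they close: fully open they stand 13 mm farther back than shut.
Start: joints at [-1.27, 0.22, 1.526, -0, 1.395, -0.126], TCP at [0.259, -0.569, 0.231] pointing down, gripper open.
Joint ranges: [-2.98, 2.98], [-0.91, 2.08], [0.09, 2.57], [-1.24, 4.39], [0.2, 2.65], [-2.68, 2.68]. Speed limits (rad/s): [2.57, 2.57, 3.01, 3.14, 3.14, 3.14].

### API

Orientations are given as a unit quaternion [x, y, z, w].
In Python, from plant import manip, vision gives the robot as it stands.
- The arm moves only by the tool send_rows, never from a script. Its argument "deltas" is a list of rows, each a list of 3 entries, a list of its own where there are three numbers: the opening, from 0 (shut) to 1 (fully open), then the shift along the tool's x, y, z in m, then the turn, a rotation vector about the tool's x, y, z in rad. In form: [[grip, [tx, ty, tz], [ax, ay, az]], ...]. A call has 1 to 20 rows; each row is the pose to reach, as a shift and turn from the pose commanded when the call began, along the tool's axes at that moment; what a row does not reach only later rows make up. A row lasts 1/8 s, in which the tool goes at most 62.5 mm and 10.7 degrees, less where a joint would pass 70% of its speed; a pose out of reach is approached as far as the arm can. A call with a gripper value outside its range is refused whole. The fingers move at their own pace and stop on an object; "squeeze" is the grip in N (left out, the last holds). Time passes only in rows, so rows that repeat a pose let the fingers close. It gives the time, the measured TCP pose, the force and the opening at its end, in the units of the state.
- manip.sense(): the state, without advancing time (a new reading comes with each control period).
- vision.get_image(name): name is "scene" or "top"; returns a dict with "frame" (480x640x3 uint8, red, green, blue), "intrinsics" (3x3 intrinsics, pixels), "rvec" (rotation vector, rad) and "tvec" (3), from world to camera coordinates, as OpenCV has them. Camera axes: x right, y down, z forward; pixel columns grow to the right and rows downward; lengths in m; the calibration is good to about 2 mm. A picture is of the moment at which its call begins. There is no depth.
- manip.finish_job(): hands the job in, once; it reports no verdict.
The state is a dict: "time": time; "q": joint angles; "joint_velocities": joint speeds; "effort": joint torques, N m; "tcp_pos": TCP position; "orientation": TCP orientation; "ft_force": force on the tool from outside, world axes, zero at the start; "torque": the same for the moment, N m; "finger_gap": finger opening in m.
Only numpy, scipy, OpenCV 4.12 (cv2) and the standard library are available. Lean on these libraries where they do the work, as an engineer would, in place of code of your own. Each camera call takes 0.05 s, during which the arm holds its last target. There are 200 camera calls.

## Working session

There is one attempt and no reset: what is moved stays moved. The work goes in short steps, Python scripts to look and compute and a tool call to move; the robot and the scene stay as the last step left them, time stands still between calls to the robot, and variables do not carry over. Pictures are saved under pics/ and viewed, about 8 in all and at most 12, crops included, and the job is handed in when it is done.

Besides the shell and the picture viewer there is one more tool, called after ">>>" as a command line: name --argument value ..., lists and objects as JSON in quotes. send_rows: Moves the arm, as the interface text tells. Its arguments: {"type":"object","properties":{"deltas":{"type":"array","items":{"type":"array"}},"squeeze":{"type":"number"}},"required":["deltas"]}

```bash
mkdir -p pics; ls
cat > h.py <<'E'
import numpy as np, cv2
from plant import manip, vision
def snap(n,f):
    d=vision.get_image(n); np.savez(f'{f}.npz',**{k:np.array(v) for k,v in d.items()}); cv2.imwrite(f'pics/{f}.png',d['frame'][...,::-1]); return d
def load(f): return dict(np.load(f'{f}.npz'))
def ray(d,u,v):
    R=cv2.Rodrigues(np.array(d['rvec'],float))[0]; t=np.array(d['tvec'],float).ravel()
    r=R.T@(np.linalg.inv(d['intrinsics'])@[u,v,1]); return -R.T@t, r/np.linalg.norm(r)
def onz(d,u,v,z):
    o,r=ray(d,u,v); return o+r*(z-o[2])/r[2]
def tri(a,pa,b,pb):
    o1,r1=ray(a,*pa);o2,r2=ray(b,*pb)
    s=np.linalg.lstsq(np.c_[r1,-r2],o2-o1,rcond=None)[0]
    p,q=o1+s[0]*r1,o2+s[1]*r2; return (p+q)/2, np.linalg.norm(p-q)
def proj(d,P):
    return cv2.projectPoints(np.array(P,float).reshape(-1,1,3),np.array(d['rvec'],float),np.array(d['tvec'],float),np.array(d['intrinsics'],float),None)[0].reshape(-1,2)
E
python3 - <<'E'
from h import *
for n in ('scene','top'):
    d=snap(n,n+'0'); print(n,ray(d,320,240),d['intrinsics'][0,0] if hasattr(d['intrinsics'],'shape') else d['intrinsics'])
print(manip.sense())
E
```

```text
pics
scene (array([0.21319642, 0.64505316, 0.45176493]), array([ 0.41430621, -0.79319367, -0.44631173])) 461.8717619260472
top (array([ 0.50790465, -0.04247875,  1.10839267]), array([ 0.08856179, -0.02857503, -0.99566072])) 499.0706897451715
{'time': 0.1, 'q': array([-1.27009164e+00,  2.21197398e-01,  1.52749167e+00,  2.25389854e-05,
        1.39466692e+00, -1.26085019e-01]), 'joint_velocities': array([-1.12949170e-03, -2.38780198e-03, -1.03941814e-03,  5.24516447e-04,
       -9.03564094e-05,  5.39088776e-04]), 'effort': array([ 1.33315501e-03, -4.98242104e+01, -3.90548015e+01, -4.81241773e-05,
        5.59281223e-03, -7.80589204e-06]), 'tcp_pos': array([ 0.25857179, -0.56841839,  0.23028022]), 'orientation': array([ 9.77317629e-01,  2.11776944e-01, -6.58293910e-05, -8.79277110e-04]), 'ft_force': array([-0.39327586,  0.12061588, -0.25482168]), 'torque': array([ 5.77718836e-03, -1.79496117e-05, -2.15097411e-02]), 'finger_gap': 0.08514724414112801}
```

View pics/scene0.png

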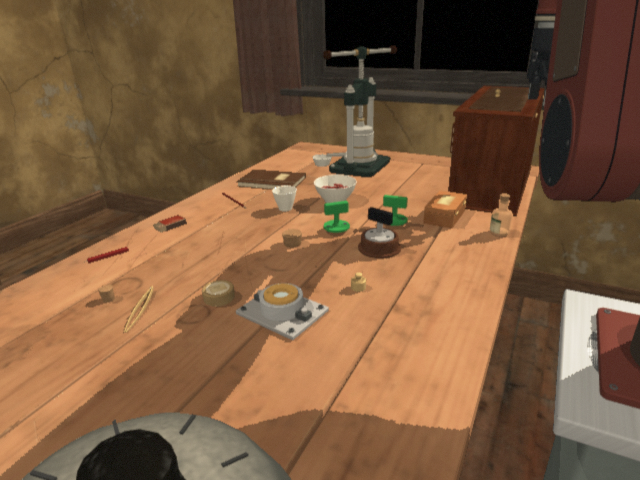

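View pics/top0.png

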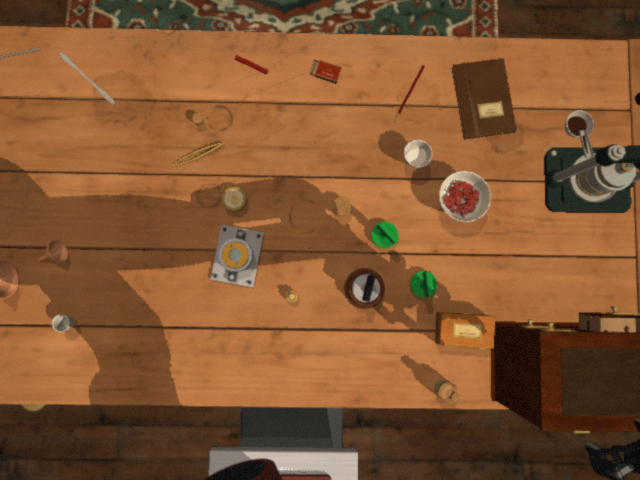

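The scene view shows the black-gripped spanner in its dark rest at (380,215), the green look-alikes at (336,215) and (395,208), and the lens cell at (281,300). In the top view the spanner is at (369,289), the greens are at (385,235) and (424,284), and the cell is at (237,255). I choose the black one and check it close up.

Run:
```python
from h import *
t=load('top0')['frame'];s=load('scene0')['frame']
f=lambda im,u,v,w,h:cv2.resize(im[v:v+h,u:u+w],(400,300),interpolation=cv2.INTER_CUBIC)
o=np.vstack([np.hstack([f(t,197,225,80,60),f(t,325,259,80,60)]),np.hstack([f(s,230,270,108,81),f(s,330,190,100,75)])])
cv2.imwrite('pics/c1.png',o[...,::-1])
d=load('top0')
for p in [(237,255),(369,289),(245,470),(330,289)]: print(p,onz(d,*p,0.04).round(3))
# masks for black grip in both
for n,b in (('top0',(350,265,395,315)),('scene0',(360,200,400,232))):
    im=load(n)['frame'][b[1]:b[3],b[0]:b[2]]; m=(im.max(2)<45).astype('uint8')
    k,l,st,c=cv2.connectedComponentsWithStats(m); i=1+st[1:,4].argmax(); print(n,st[i],c[i]+b[:2])
    cs=cv2.findContours((l==i).astype('uint8'),0,1)[0][0]; print(cv2.minAreaRect(cs))
```

```text
(237, 255) [0.568 0.104 0.04 ]
(369, 289) [ 0.5   -0.179  0.04 ]
(245, 470) [0.124 0.075 0.04 ]
(330, 289) [ 0.498 -0.096  0.04 ]
top0 [ 13  10  12  26 170] [368.28235294 287.15294118]
((18.294118881225586, 22.323530197143555), (7.033533096313477, 25.70877456665039), 14.03624439239502)
scene0 [  9   8  23  17 261] [380.11877395 216.03831418]
((19.962265014648438, 16.1320743560791), (24.999622344970703, 11.263564109802246), 15.945395469665527)
```

View pics/c1.png

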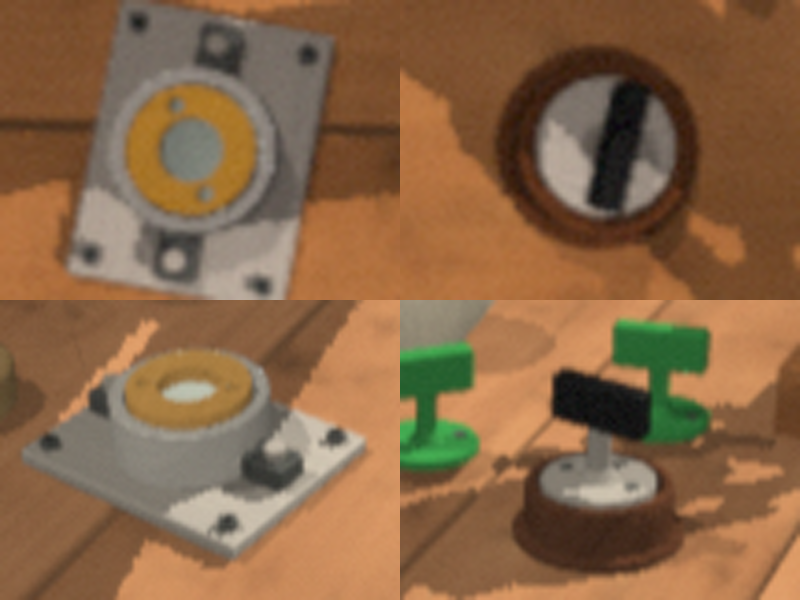

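The crop shows the black grip on a steel head in the brown rest, which matches the description. The ring's two holes are at about (232.2,245.6) and (238.0,263.6) in the top image. Next I measure both.

Run:
```python
from h import *
T=load('top0');S=load('scene0')
# ring: brass mask
def brass(im,b):
    im=im[b[1]:b[3],b[0]:b[2]]; h=cv2.cvtColor(im,cv2.COLOR_RGB2HSV)
    m=((h[...,0]>14)&(h[...,0]<28)&(h[...,1]>140)&(h[...,2]>90)).astype('uint8')
    k,l,st,c=cv2.connectedComponentsWithStats(m); i=1+st[1:,4].argmax()
    cs=max(cv2.findContours((l==i).astype('uint8'),0,1)[0],key=cv2.contourArea)
    e=cv2.fitEllipse(cv2.convexHull(cs)); return np.array(e[0])+b[:2],e[1:],st[i]
a=brass(T['frame'],(215,235,258,275)); b=brass(S['frame'],(255,280,308,312)); print(a,b)
p,e=tri(T,a[0],S,b[0]); print('ring tri',p,e, 'onz',onz(T,*a[0],.0395),onz(S,*b[0],.0395))
h1=onz(T,232.2,245.6,.0395);h2=onz(T,238,263.6,.0395);print(h1,h2,(h1+h2)/2,np.linalg.norm(h1-h2),'ang',np.arctan2(*(h1-h2)[1::-1]))
g=np.array([368.28,287.15]);print('grip',onz(T,*g,.087)); print('tri',tri(T,g,S,(380.1,212)))
# grip axis
m=cv2.boxPoints(((368.29,287.32),(7.03,25.7),14.04)); w=np.array([onz(T,*q,.087)[:2] for q in m]); 
for i in range(4): v=w[(i+1)%4]-w[i]; print(np.linalg.norm(v),np.arctan2(v[1],v[0]))
# head steel / rest outline in top, scene
for n,D,bx in(('T',T,(335,262,398,315)),('S',S,(355,225,402,262))):
    im=D['frame'][bx[1]:bx[3],bx[0]:bx[2]]; hv=cv2.cvtColor(im,cv2.COLOR_RGB2HSV)
    m=((hv[...,1]<70)&(hv[...,2]>70)).astype('uint8'); k,l,st,c=cv2.connectedComponentsWithStats(m)
    i=1+st[1:,4].argmax(); cs=max(cv2.findContours((l==i).astype('uint8'),0,1)[0],key=cv2.contourArea)
    e=cv2.fitEllipse(cv2.convexHull(cs)); print(n,np.array(e[0])+bx[:2],e[1:],'z.033',onz(D,*(np.array(e[0])+bx[:2]),.033))
for u in [(424,284),(385,235)]: print('green',onz(T,*u,.087))
```

```text
(array([234.71138573, 254.55528641]), ((25.411169052124023, 25.707847595214844), 63.73906707763672), array([  7,   7,  26,  26, 369], dtype=int32)) (array([280.45372581, 293.882761  ]), ((19.636615753173828, 33.93120574951172), 83.90381622314453), array([  9,   4,  34,  20, 442], dtype=int32))
ring tri [0.56903666 0.10939919 0.03637667] 0.0002444360911260141 onz [0.5687521  0.10889561 0.0395    ] [0.56647847 0.11346713 0.0395    ]
[0.58787185 0.11479377 0.0395    ] [0.54951999 0.10135294 0.0395    ] [0.56869592 0.10807335 0.0395    ] 0.04063891490402933 ang 0.3370852258356032
grip [ 0.50367273 -0.17177792  0.087     ]
tri (array([ 0.50259724, -0.17275649,  0.08246022]), np.float64(0.0022597899252129925))
0.05242664693569632 -0.23963383700311244
0.014388768413468967 -1.8004101484894686
0.05242563023731472 2.900767998514999
0.014326352832306363 1.3412997260933743
T [364.05234528 287.77247238] ((24.439476013183594, 27.195629119873047), 2.2453906536102295) z.033 [ 0.50198283 -0.16951169  0.033     ]
S [379.2484417  234.08188343] ((17.739709854125977, 28.69706153869629), 91.51644897460938) z.033 [ 0.501721   -0.17286556  0.033     ]
green [ 0.5117665  -0.28610009  0.087     ]
green [ 0.61129055 -0.20571309  0.087     ]
```

```bash
cat >> h.py <<'E'
from scipy.spatial.transform import Rotation as Ro
def dl(P,yaw):
    s=manip.sense(); R=Ro.from_quat(s['orientation']); c,n=np.cos(yaw),np.sin(yaw)
    Rt=Ro.from_matrix(np.array([[c,n,0],[n,-c,0],[0,0,-1]]))
    print('shift',R.inv().apply(np.array(P)-s['tcp_pos']).round(4),'turn',(R.inv()*Rt).as_rotvec().round(4))
def st():
    s=manip.sense(); x=Ro.from_quat(s['orientation']).as_matrix()[:,0]
    print('t',round(s['time'],2),'tcp',s['tcp_pos'].round(4),'yaw',round(np.arctan2(x[1],x[0]),4),'F',s['ft_force'].round(2),'M',s['torque'].round(3),'gap',round(s['finger_gap'],4),'q6',round(s['q'][5],2))
E
python3 - <<'E'
from h import *
dl([.503,-.1715,.16],-.24)
T=load('top0');print(onz(T,495,400,0),onz(T,495,320,0),proj(T,[.259,-.569,.231]),proj(load('scene0'),[.259,-.569,.231]))
E
```

```text
shift [ 0.3868 -0.26    0.0708] turn [-1.800e-03  3.000e-04  6.668e-01]
[ 0.26159084 -0.46181392  0.        ] [ 0.43492578 -0.46449179  0.        ] [[607.33325083 433.11798236]] [[538.26920555 108.65645045]]
```

>>> send_rows --deltas '[[0.5,[0,0,-0.06],[0,0,0]],[0.5,[0,0,-0.12],[0,0,0]],[0.5,[0,0,-0.18],[0,0,0]],[0.5,[0,0,-0.23],[0,0,0]],[0.5,[0.048,-0.032,-0.23],[0,0,0.1]],[0.5,[0.097,-0.065,-0.23],[0,0,0.2]],[0.5,[0.145,-0.098,-0.23],[0,0,0.3]],[0.5,[0.193,-0.13,-0.23],[0,0,0.4]],[0.5,[0.242,-0.163,-0.23],[0,0,0.5]],[0.5,[0.29,-0.195,-0.2],[0,0,0.6]],[0.5,[0.338,-0.228,-0.15],[0,0,0.667]],[0.5,[0.387,-0.26,-0.1],[0,0,0.667]],[0.5,[0.387,-0.26,-0.04],[0,0,0.667]],[0.5,[0.387,-0.26,0.02],[0,0,0.667]],[0.5,[0.387,-0.26,0.05],[0,0,0.667]],[0.5,[0.387,-0.26,0.05],[0,0,0.667]]]' --squeeze 50

```text
time: 2.1
tcp_pos: [0.5001, -0.1702, 0.1766]
orientation: [0.993, -0.12, -0.005, -0.002]
ft_force: [-0.1, 0.7, 0.9]
finger_gap: 0.0428
```

Run:
```python
from h import *
st(); dl([.503,-.1715,.055],-.24)
t=snap('top','top1');s=snap('scene','scene1')
a=cv2.resize(t['frame'][240:340,310:443],(400,300));b=cv2.resize(s['frame'][140:260,310:470],(400,300))
cv2.imwrite('pics/c2.png',np.hstack([a,b])[...,::-1]); print(proj(t,[.503,-.1715,.16]),proj(s,[.503,-.1715,.16]))
```

```text
t 2.1 tcp [ 0.5001 -0.1702  0.1766] yaw -0.2398 F [-0.05  0.72  0.91] M [ 0.029  0.048 -0.038] gap 0.0428 q6 1.33
shift [0.0043 0.0009 0.1216] turn [-0.0024  0.0098  0.0002]
[[372.99177684 287.7351478 ]] [[380.2959627  175.50452465]]
```

View pics/c2.png

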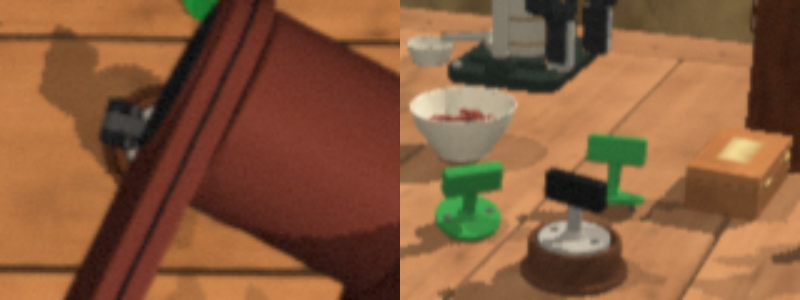

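The scene crop shows both fingertips, at about (372,167) and (390,160), evenly either side of the black grip at (380,216). I descend.

>>> send_rows --deltas '[[0.5,[0.003,0,0.04],[0,0,0]],[0.5,[0.003,0,0.08],[0,0,0]],[0.5,[0.003,0,0.105],[0,0,0]],[0.5,[0.003,0,0.105],[0,0,0]]]'

```text
time: 2.7
tcp_pos: [0.5068, -0.1733, 0.0773]
orientation: [0.993, -0.12, 0.0, 0.0]
ft_force: [-0.1, -0.2, 0.2]
finger_gap: 0.0428
```

Run:
```python
from h import *
st(); dl([.503,-.1715,.055],-.24)
```

```text
t 2.7 tcp [ 0.5068 -0.1733  0.0773] yaw -0.2406 F [-0.08 -0.17  0.23] M [ 0.013  0.027 -0.016] gap 0.0428 q6 1.33
shift [-0.0041 -0.0008  0.0223] turn [ 0.0001 -0.0004 -0.0006]
```

>>> send_rows --deltas '[[0.5,[-0.004,-0.001,0.015],[0,0,0]],[0.5,[-0.004,-0.001,0.023],[0,0,0]],[0.5,[-0.004,-0.001,0.023],[0,0,0]],[0.0,[-0.004,-0.001,0.023],[0,0,0]],[0.0,[-0.004,-0.001,0.023],[0,0,0]],[0.0,[-0.004,-0.001,0.023],[0,0,0]],[0.0,[-0.004,-0.001,0.023],[0,0,0]],[0.0,[-0.004,-0.001,0.023],[0,0,0]]]' --squeeze 60

```text
time: 3.7
tcp_pos: [0.5031, -0.1711, 0.0538]
orientation: [0.993, -0.12, 0.0, 0.0]
ft_force: [-0.8, -0.5, 4.3]
finger_gap: 0.0135
```

Run:
```python
from h import *
st()
```

```text
t 3.7 tcp [ 0.5031 -0.1711  0.0538] yaw -0.2403 F [-0.79 -0.53  4.35] M [ 0.015  0.075 -0.067] gap 0.0135 q6 1.33
```

>>> send_rows --deltas '[[0.0,[0,0,-0.02],[0,0,0]],[0.0,[0,0,-0.07],[0,0,0]],[0.0,[0,0,-0.08],[0,0,0]],[0.0,[0,0,-0.08],[0,0,0]]]'

```text
time: 4.2
tcp_pos: [0.5026, -0.1708, 0.133]
orientation: [0.993, -0.12, 0.0, 0.0]
ft_force: [0.6, 0.7, -1.5]
finger_gap: 0.0133
```

Run:
```python
from h import *
st(); dl([.5687,.109,.115],.337)
```

```text
t 4.2 tcp [ 0.5026 -0.1708  0.133 ] yaw -0.2401 F [ 0.56  0.7  -1.49] M [-0.008 -0.003  0.018] gap 0.0133 q6 1.33
shift [-0.0024 -0.2875  0.018 ] turn [ 2.000e-04 -4.000e-04 -5.771e-01]
```

>>> send_rows --deltas '[[0.0,[0,-0.048,0],[0,0,-0.1]],[0.0,[0,-0.096,0],[0,0,-0.2]],[0.0,[0,-0.144,0],[0,0,-0.3]],[0.0,[0,-0.192,0],[0,0,-0.4]],[0.0,[0,-0.24,0],[0,0,-0.5]],[0.0,[-0.002,-0.2875,0],[0,0,-0.577]],[0.0,[-0.002,-0.2875,0.018],[0,0,-0.577]],[0.0,[-0.002,-0.2875,0.018],[0,0,-0.577]],[0.0,[-0.002,-0.2875,0.018],[0,0,-0.577]],[0.0,[-0.002,-0.2875,0.018],[0,0,-0.577]]]'

```text
time: 5.45
tcp_pos: [0.5693, 0.1078, 0.1155]
orientation: [0.986, 0.167, 0.0, 0.0]
ft_force: [0.2, 0.0, -2.6]
finger_gap: 0.0133
```

Run:
```python
from h import *
st(); dl([.5687,.109,.095],.337)
t=snap('top','top2');s=snap('scene','scene2')
a=cv2.resize(t['frame'][210:300,180:300],(400,300));b=cv2.resize(s['frame'][220:340,220:340],(600,600),interpolation=cv2.INTER_CUBIC)
cv2.imwrite('pics/c3.png',b[...,::-1])
```

```text
t 5.45 tcp [0.5693 0.1078 0.1155] yaw 0.335 F [ 0.24  0.01 -2.55] M [-0.038 -0.005  0.038] gap 0.0133 q6 1.29
shift [-0.0002 -0.0013  0.0205] turn [ 0.0002 -0.0003 -0.002 ]
```

View pics/c3.png

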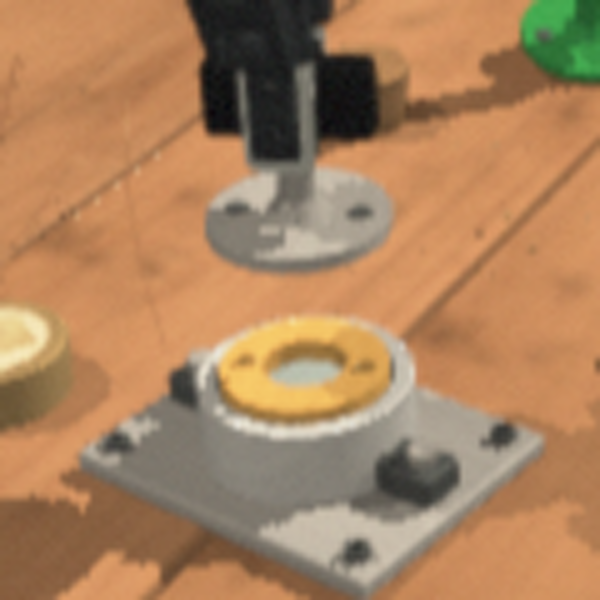

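The crop shows the head above the ring. Its pin dots are at crop (237,209) and (358,213), and the ring holes at (243,360) and (364,366). I compute the relative offset from these.

Run:
```python
from h import *
s=load('scene2');t=load('top2');g=lambda c:np.array(c)/5+220-.4
def dark(c,r=3):
    # subpixel dark centroid
    c=g(c); im=cv2.cvtColor(s['frame'],cv2.COLOR_RGB2GRAY).astype(float); x0,y0=np.round(c).astype(int)
    p=im[y0-2:y0+3,x0-r:x0+r+1]; w=np.clip(np.median(p)+0-p,0,None); yy,xx=np.mgrid[y0-2:y0+3,x0-r:x0+r+1]
    return np.array([(w*xx).sum(),(w*yy).sum()])/w.sum()
for f in(g,dark):
    P=[onz(s,*f(c),.0947) for c in((237,209),(358,213))];H=[onz(s,*f(c),.0395) for c in((243,360),(364,366))]
    for Q in(P,H): v=Q[0]-Q[1]; print(((Q[0]+Q[1])/2)[:2],np.hypot(*v[:2]),np.arctan2(v[1],v[0])%np.pi)
h=cv2.cvtColor(s['frame'],cv2.COLOR_RGB2HSV)
bx=(258,250,302,276); im=h[bx[1]:bx[3],bx[0]:bx[2]]; m=((im[...,1]<75)&(im[...,2]>60)).astype('uint8')
cs=max(cv2.findContours(m,0,1)[0],key=cv2.contourArea); e=cv2.fitEllipse(cv2.convexHull(cs)); c=np.array(e[0])+bx[:2];print('head',c,e[1:],onz(s,*c,.0925))
bx=(255,280,308,312); im=h[bx[1]:bx[3],bx[0]:bx[2]]; m=((im[...,0]>14)&(im[...,0]<28)&(im[...,1]>120)&(im[...,2]>90)).astype('uint8')
cs=max(cv2.findContours(m,0,1)[0],key=cv2.contourArea); e=cv2.fitEllipse(cv2.convexHull(cs)); c=np.array(e[0])+bx[:2];print('ring',c,e[1:],onz(s,*c,.0385))
```

```text
[0.56942108 0.10586017] 0.039133759159703484 0.3510037614105548
[0.56937717 0.10928942] 0.040416211400216825 0.3349172940751994
[0.56929341 0.10608883] 0.03975955456960763 0.38909213468337345
[0.56945979 0.10956731] 0.039465284549741644 0.34488476428102044
head [278.54022026 261.72335911] ((24.964366912841797, 36.88271713256836), 88.87326049804688) [0.57251639 0.10266752 0.0925    ]
ring [280.47762489 293.56533813] ((21.081748962402344, 33.9123649597168), 82.87299346923828) [0.56778969 0.11135166 0.0385    ]
```

Run:
```python
from h import *
dl([.5693,.1095,.0785],.338)
```

```text
shift [ 0.0003 -0.0014  0.0374] turn [ 0.0003 -0.0009 -0.0025]
```

>>> send_rows --deltas '[[0.0,[0,-0.0015,0.02],[0,0,-0.003]],[0.0,[0,-0.0015,0.034],[0,0,-0.003]],[0.0,[0,-0.0015,0.037],[0,0,-0.003]],[0.0,[0,-0.0015,0.037],[0,0,-0.003]],[0.0,[0,-0.0015,0.037],[0,0,-0.003]]]'

```text
time: 6.18
tcp_pos: [0.5691, 0.1104, 0.0787]
orientation: [0.986, 0.169, 0.0, 0.0]
ft_force: [0.0, 0.0, -2.1]
finger_gap: 0.0132
```

Run:
```python
from h import *
st()
```

```text
t 6.17 tcp [0.5691 0.1104 0.0787] yaw 0.3398 F [ 0.01  0.02 -2.14] M [ 0.038 -0.01  -0.008] gap 0.0132 q6 1.29
```

>>> send_rows --deltas '[[0.0,[0,0,0.001],[0,0,0]],[0.0,[0,0,0.002],[0,0,0]],[0.0,[0,0,0.002],[0,0,0]]]'

```text
time: 6.55
tcp_pos: [0.5686, 0.1103, 0.0763]
orientation: [0.986, 0.169, 0.0, -0.0]
ft_force: [1.6, -0.4, -3.0]
finger_gap: 0.0132
```

Run:
```python
from h import *
st()
```

```text
t 6.55 tcp [0.5686 0.1103 0.0763] yaw 0.3398 F [ 1.56 -0.37 -3.02] M [-0.004  0.038  0.02 ] gap 0.0132 q6 1.29
```

>>> send_rows --deltas '[[0.0,[0,0,0.001],[0,0,0]],[0.0,[0,0,0.001],[0,0,0]]]'

```text
time: 6.8
tcp_pos: [0.5685, 0.1103, 0.0752]
orientation: [0.986, 0.169, -0.0, -0.0]
ft_force: [-0.6, -0.4, -2.0]
finger_gap: 0.0129
```

>>> send_rows --deltas '[[0.0,[0,0,0.0007],[0,0,0]],[0.0,[0,0,0.0007],[0,0,0]]]'

```text
time: 7.05
tcp_pos: [0.5686, 0.1103, 0.0746]
orientation: [0.986, 0.169, 0.0, -0.0]
ft_force: [0.8, -0.3, -1.7]
finger_gap: 0.0131
```

Run:
```python
from h import *
st()
```

```text
t 7.05 tcp [0.5686 0.1103 0.0746] yaw 0.3398 F [ 0.8  -0.33 -1.7 ] M [ 0.088 -0.052 -0.008] gap 0.0131 q6 1.29
```

>>> send_rows --deltas '[[0.0,[0,0,0.0008],[0,0,0]],[0.0,[0,0,0.0008],[0,0,0]]]'

```text
time: 7.3
tcp_pos: [0.5687, 0.1103, 0.0738]
orientation: [0.986, 0.169, 0.0, -0.0]
ft_force: [-0.3, -0.2, -2.1]
finger_gap: 0.0131
```

>>> send_rows --deltas '[[0.0,[0,0,0.0005],[0,0,0]],[0.0,[0,0,0.0005],[0,0,0]]]'

```text
time: 7.55
tcp_pos: [0.5687, 0.1103, 0.0733]
orientation: [0.986, 0.169, 0.0, -0.0]
ft_force: [0.8, 1.0, -2.4]
finger_gap: 0.0131
```

Run:
```python
from h import *
st()
```

```text
t 7.55 tcp [0.5687 0.1103 0.0733] yaw 0.3398 F [ 0.79  0.97 -2.37] M [ 0.093 -0.089  0.02 ] gap 0.0131 q6 1.29
```

>>> send_rows --deltas '[[0.0,[0,0,0.0007],[0,0,0]],[0.0,[0,0,0.0007],[0,0,0]]]'

```text
time: 7.8
tcp_pos: [0.5687, 0.1103, 0.0726]
orientation: [0.986, 0.169, 0.0, -0.0]
ft_force: [0.8, 1.0, -2.1]
finger_gap: 0.0133
```

>>> send_rows --deltas '[[0.0,[0,0,0.0007],[0,0,0]],[0.0,[0,0,0.0007],[0,0,0]]]'

```text
time: 8.05
tcp_pos: [0.5686, 0.1103, 0.0719]
orientation: [0.986, 0.169, 0.0, -0.0]
ft_force: [1.4, 0.3, -2.4]
finger_gap: 0.0131
```

Run:
```python
from h import *
st()
s=snap('scene','scene3'); b=cv2.resize(s['frame'][240:330,220:340],(800,600),interpolation=cv2.INTER_CUBIC)
cv2.imwrite('pics/c4.png',b[...,::-1])
```

```text
t 8.05 tcp [0.5686 0.1103 0.0719] yaw 0.3397 F [ 1.39  0.33 -2.35] M [ 0.111 -0.155  0.041] gap 0.0131 q6 1.29
```

View pics/c4.png

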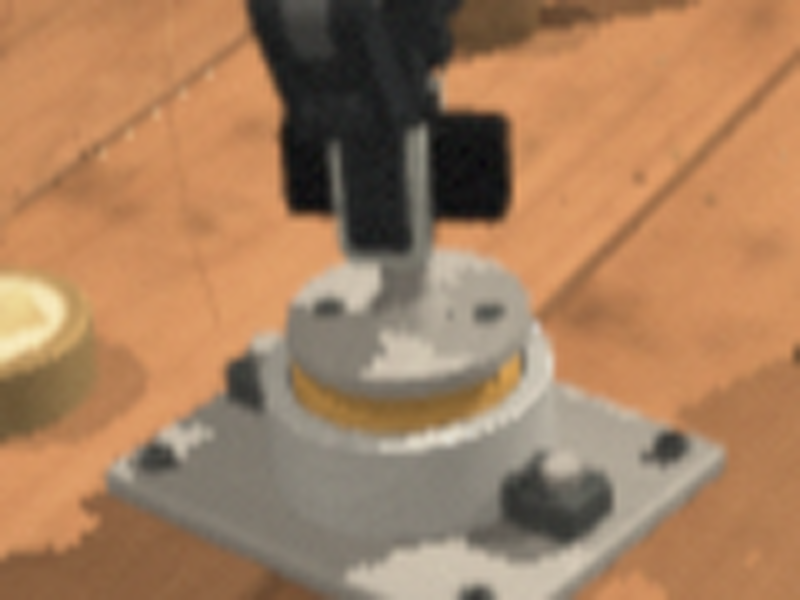

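The crop shows the head sunk close above the ring, and there has been no axial resistance, so the pins are in the holes. There's a slight side load towards +x/+y. I relieve it and go on down.

>>> send_rows --deltas '[[0.0,[0.0005,-0.0003,0.0007],[0,0,0]],[0.0,[0.0005,-0.0003,0.0014],[0,0,0]],[0.0,[0.0005,-0.0003,0.0014],[0,0,0]]]'

```text
time: 8.48
tcp_pos: [0.5688, 0.1107, 0.0703]
orientation: [0.986, 0.169, -0.0, 0.0]
ft_force: [-1.1, 0.3, -2.5]
finger_gap: 0.0127
```

Run:
```python
from h import *
st()
```

```text
t 8.47 tcp [0.5688 0.1107 0.0703] yaw 0.3398 F [-1.08  0.34 -2.52] M [-0.006 -0.035 -0.022] gap 0.0127 q6 1.29
```

>>> send_rows --deltas '[[0.0,[0,0,0.0007],[0,0,0]],[0.0,[0,0,0.0014],[0,0,0]],[0.0,[0,0,0.0014],[0,0,0]]]'

```text
time: 8.85
tcp_pos: [0.5688, 0.1107, 0.069]
orientation: [0.986, 0.169, -0.0, -0.0]
ft_force: [0.1, -0.6, -2.5]
finger_gap: 0.0135
```

Run:
```python
from h import *
st()
```

```text
t 8.85 tcp [0.5688 0.1107 0.069 ] yaw 0.3398 F [ 0.09 -0.64 -2.46] M [ 0.012 -0.022 -0.072] gap 0.0135 q6 1.29
```

>>> send_rows --deltas '[[0.0,[0,0,0.0008],[0,0,0]],[0.0,[0,0,0.0016],[0,0,0]],[0.0,[0,0,0.0016],[0,0,0]]]'

```text
time: 9.22
tcp_pos: [0.5689, 0.1107, 0.0674]
orientation: [0.986, 0.169, -0.0, -0.0]
ft_force: [-0.4, -0.6, -2.0]
finger_gap: 0.0133
```

>>> send_rows --deltas '[[0.0,[0,0,0.0007],[0,0,0]],[0.0,[0,0,0.0007],[0,0,0]]]'

```text
time: 9.48
tcp_pos: [0.5689, 0.1107, 0.0667]
orientation: [0.986, 0.169, -0.0, -0.0]
ft_force: [-0.2, -0.3, -2.0]
finger_gap: 0.0133
```

>>> send_rows --deltas '[[0.0,[0,0,0.0006],[0,0,0]],[0.0,[0,0,0.0006],[0,0,0]]]'

```text
time: 9.72
tcp_pos: [0.569, 0.1108, 0.0662]
orientation: [0.986, 0.169, 0.0, -0.0]
ft_force: [0.1, -0.0, -1.9]
finger_gap: 0.0133
```

Run:
```python
from h import *
st()
```

```text
t 9.72 tcp [0.569  0.1108 0.0662] yaw 0.3398 F [ 0.1  -0.03 -1.9 ] M [ 0.036  0.013 -0.067] gap 0.0133 q6 1.29
```

>>> send_rows --deltas '[[0.0,[0,0,0.0005],[0,0,0]],[0.0,[0,0,0.0005],[0,0,0]]]'

```text
time: 9.98
tcp_pos: [0.5692, 0.1107, 0.0659]
orientation: [0.986, 0.169, 0.0, 0.0]
ft_force: [0.2, 0.3, -1.2]
finger_gap: 0.013
```

>>> send_rows --deltas '[[0.0,[0,0,0.0005],[0,0,0]],[0.0,[0,0,0.0005],[0,0,0]]]'

```text
time: 10.22
tcp_pos: [0.5692, 0.1108, 0.0655]
orientation: [0.986, 0.169, 0.0, 0.0]
ft_force: [-0.2, 0.3, 0.7]
finger_gap: 0.0133
```

Run:
```python
from h import *
st()
```

```text
t 10.22 tcp [0.5692 0.1108 0.0655] yaw 0.3397 F [-0.18  0.25  0.7 ] M [ 0.03   0.058 -0.089] gap 0.0133 q6 1.29
```

>>> send_rows --deltas '[[0.0,[0,0,0],[0,0,0.025]],[0.0,[0,0,0],[0,0,0.05]],[0.0,[0,0,0],[0,0,0.075]],[0.0,[0,0,0],[0,0,0.1]],[0.0,[0,0,0],[0,0,0.1]]]'

```text
time: 10.85
tcp_pos: [0.5692, 0.1108, 0.0653]
orientation: [0.993, 0.119, 0.0, 0.0]
ft_force: [0.3, -0.1, 0.7]
finger_gap: 0.013
```

Run:
```python
from h import *
st()
```

```text
t 10.85 tcp [0.5692 0.1108 0.0653] yaw 0.2395 F [ 0.3  -0.09  0.72] M [ 0.091 -0.084  0.158] gap 0.013 q6 1.39
```

>>> send_rows --deltas '[[0.0,[0,0,0],[0,0,0.025]],[0.0,[0,0,0],[0,0,0.05]],[0.0,[0,0,0],[0,0,0.075]],[0.0,[0,0,0],[0,0,0.1]]]'

```text
time: 11.35
tcp_pos: [0.5691, 0.1107, 0.0653]
orientation: [0.998, 0.069, 0.0, 0.0]
ft_force: [0.3, 0.3, 1.9]
finger_gap: 0.0132
```

Run:
```python
from h import *
st()
```

```text
t 11.35 tcp [0.5691 0.1107 0.0653] yaw 0.1381 F [0.31 0.25 1.94] M [ 0.116 -0.229  0.211] gap 0.0132 q6 1.49
```

>>> send_rows --deltas '[[0.0,[0,0,0],[0,0,0.02]],[0.0,[0,0,0],[0,0,0.04]],[0.0,[0,0,0],[0,0,0.06]],[0.0,[0,0,0],[0,0,0.08]]]'

```text
time: 11.85
tcp_pos: [0.5691, 0.1107, 0.0652]
orientation: [1.0, 0.029, 0.0, 0.0]
ft_force: [0.9, 0.5, 1.4]
finger_gap: 0.013
```

Run:
```python
from h import *
st()
```

```text
t 11.85 tcp [0.5691 0.1107 0.0652] yaw 0.0585 F [0.92 0.49 1.44] M [-0.032 -0.285  0.185] gap 0.013 q6 1.57
```

>>> send_rows --deltas '[[0.0,[0.0003,0,-0.0001],[0,0,0.015]],[0.0,[0.0003,0,-0.0001],[0,0,0.025]],[0.0,[0.0003,0,-0.0001],[0,0,0.025]]]'

```text
time: 12.22
tcp_pos: [0.5692, 0.1107, 0.0653]
orientation: [1.0, 0.017, -0.0, 0.0]
ft_force: [1.3, -0.4, 1.4]
finger_gap: 0.0132
```

Run:
```python
from h import *
st()
```

```text
t 12.22 tcp [0.5692 0.1107 0.0653] yaw 0.0347 F [ 1.28 -0.38  1.38] M [-0.121 -0.151  0.172] gap 0.0132 q6 1.59
```

>>> send_rows --deltas '[[0.0,[0,0,0],[0,0,0.015]],[0.0,[0,0,0],[0,0,0.025]],[0.0,[0,0,0],[0,0,0.025]]]'

```text
time: 12.6
tcp_pos: [0.5692, 0.1107, 0.0653]
orientation: [1.0, 0.005, -0.0, 0.0]
ft_force: [0.0, -0.5, 1.4]
finger_gap: 0.0132
```

Run:
```python
from h import *
st()
```

```text
t 12.6 tcp [0.5692 0.1107 0.0653] yaw 0.0096 F [ 0.05 -0.49  1.35] M [-0.066 -0.211  0.198] gap 0.0132 q6 1.62
```

Torque is steady at about 0.2 N m. I continue in fine steps.

>>> send_rows --deltas '[[0.0,[0,0,0],[0,0,0.015]],[0.0,[0,0,0],[0,0,0.025]],[0.0,[0,0,0],[0,0,0.025]]]'

```text
time: 12.98
tcp_pos: [0.5692, 0.1107, 0.0653]
orientation: [1.0, -0.008, -0.0, 0.0]
ft_force: [0.4, -0.6, 2.1]
finger_gap: 0.0135
```

Run:
```python
from h import *
st()
```

```text
t 12.97 tcp [0.5692 0.1107 0.0653] yaw -0.0154 F [ 0.44 -0.61  2.13] M [-0.166 -0.146  0.157] gap 0.0135 q6 1.64
```

>>> send_rows --deltas '[[0.0,[0,0,0],[0,0,0.015]],[0.0,[0,0,0],[0,0,0.025]],[0.0,[0,0,0],[0,0,0.025]]]'

```text
time: 13.35
tcp_pos: [0.5692, 0.1107, 0.0653]
orientation: [1.0, -0.02, -0.0, 0.0]
ft_force: [0.4, -0.8, 0.8]
finger_gap: 0.013
```

Run:
```python
from h import *
st()
```

```text
t 13.35 tcp [0.5692 0.1107 0.0653] yaw -0.0404 F [ 0.37 -0.81  0.82] M [-0.211 -0.144  0.157] gap 0.013 q6 1.67
```

>>> send_rows --deltas '[[0.0,[0.0002,0.0003,0],[0,0,0.015]],[0.0,[0.0002,0.0003,0],[0,0,0.025]],[0.0,[0.0002,0.0003,0],[0,0,0.025]]]'

```text
time: 13.72
tcp_pos: [0.5693, 0.1106, 0.0652]
orientation: [0.999, -0.033, -0.0, -0.0]
ft_force: [0.3, 0.3, 1.1]
finger_gap: 0.0133
```

Run:
```python
from h import *
st()
```

```text
t 13.72 tcp [0.5693 0.1106 0.0652] yaw -0.0654 F [0.28 0.31 1.07] M [0.025 0.007 0.15 ] gap 0.0133 q6 1.69
```

>>> send_rows --deltas '[[0.0,[0,0,0],[0,0,0.015]],[0.0,[0,0,0],[0,0,0.025]],[0.0,[0,0,0],[0,0,0.025]]]'

```text
time: 14.1
tcp_pos: [0.5694, 0.1105, 0.0653]
orientation: [0.999, -0.045, -0.0, -0.0]
ft_force: [-0.8, -0.2, 0.9]
finger_gap: 0.0136
```

Run:
```python
from h import *
st()
```

```text
t 14.1 tcp [0.5694 0.1105 0.0653] yaw -0.0904 F [-0.85 -0.2   0.91] M [0.148 0.019 0.227] gap 0.0136 q6 1.72
```

>>> send_rows --deltas '[[0.0,[0,0,0],[0,0,0.012]],[0.0,[0,0,0],[0,0,0.02]],[0.0,[0,0,0],[0,0,0.02]]]'

```text
time: 14.48
tcp_pos: [0.5693, 0.1105, 0.0652]
orientation: [0.998, -0.055, -0.0, -0.0]
ft_force: [-0.5, -0.3, 1.5]
finger_gap: 0.0128
```

Run:
```python
from h import *
st()
```

```text
t 14.47 tcp [0.5693 0.1105 0.0652] yaw -0.1103 F [-0.46 -0.29  1.48] M [0.086 0.071 0.159] gap 0.0128 q6 1.74
```

>>> send_rows --deltas '[[0.0,[0,0,0],[0,0,0.012]],[0.0,[0,0,0],[0,0,0.02]],[0.0,[0,0,0],[0,0,0.02]]]'

```text
time: 14.85
tcp_pos: [0.5694, 0.1105, 0.0653]
orientation: [0.998, -0.065, -0.0, -0.0]
ft_force: [-2.0, -0.3, 1.5]
finger_gap: 0.013
```

Run:
```python
from h import *
st()
```

```text
t 14.85 tcp [0.5694 0.1105 0.0653] yaw -0.1303 F [-1.96 -0.27  1.54] M [0.164 0.122 0.194] gap 0.013 q6 1.76
```

>>> send_rows --deltas '[[0.0,[-0.0002,-0.0002,0],[0,0,0.012]],[0.0,[-0.0002,-0.0002,0],[0,0,0.02]],[0.0,[-0.0002,-0.0002,0],[0,0,0.02]]]'

```text
time: 15.22
tcp_pos: [0.5693, 0.1106, 0.0653]
orientation: [0.997, -0.075, 0.0, 0.0]
ft_force: [-0.2, 0.1, 1.7]
finger_gap: 0.0133
```

Run:
```python
from h import *
st()
```

```text
t 15.22 tcp [0.5693 0.1106 0.0653] yaw -0.1503 F [-0.23  0.06  1.74] M [-0.017 -0.016  0.225] gap 0.0133 q6 1.78
```

>>> send_rows --deltas '[[0.0,[0,0,0],[0,0,0.012]],[0.0,[0,0,0],[0,0,0.02]],[0.0,[0,0,0],[0,0,0.02]]]'

```text
time: 15.6
tcp_pos: [0.5693, 0.1106, 0.0653]
orientation: [0.996, -0.085, 0.0, 0.0]
ft_force: [-0.5, -1.3, 1.7]
finger_gap: 0.0131
```

Run:
```python
from h import *
st()
```

```text
t 15.6 tcp [0.5693 0.1106 0.0653] yaw -0.1704 F [-0.48 -1.34  1.66] M [-0.131  0.032  0.235] gap 0.0131 q6 1.8
```

>>> send_rows --deltas '[[0.0,[0,0,0],[0,0,0.01]],[0.0,[0,0,0],[0,0,0.02]],[0.0,[0,0,0],[0,0,0.02]]]'

```text
time: 15.98
tcp_pos: [0.5693, 0.1106, 0.0653]
orientation: [0.995, -0.095, 0.0, 0.0]
ft_force: [0.5, -1.1, 1.8]
finger_gap: 0.0131
```

Run:
```python
from h import *
st()
manip.sense
```

```text
t 15.97 tcp [0.5693 0.1106 0.0653] yaw -0.1904 F [ 0.51 -1.06  1.76] M [-0.179 -0.021  0.194] gap 0.0131 q6 1.82
```

>>> send_rows --deltas '[[0.0,[0,0.0002,0],[0,0,0.01]],[0.0,[0,0.0002,0],[0,0,0.02]],[0.0,[0,0.0002,0],[0,0,0.02]]]'

```text
time: 16.35
tcp_pos: [0.5693, 0.1105, 0.0653]
orientation: [0.994, -0.105, 0.0, -0.0]
ft_force: [0.9, -0.6, 0.7]
finger_gap: 0.0136
```

Run:
```python
from h import *
st()
```

```text
t 16.35 tcp [0.5693 0.1105 0.0653] yaw -0.2104 F [ 0.91 -0.6   0.66] M [-0.117 -0.015  0.218] gap 0.0136 q6 1.84
```

>>> send_rows --deltas '[[0.0,[0,0,0],[0,0,0.01]],[0.0,[0,0,0],[0,0,0.02]],[0.0,[0,0,0],[0,0,0.02]]]'

```text
time: 16.73
tcp_pos: [0.5693, 0.1105, 0.0653]
orientation: [0.993, -0.115, 0.0, -0.0]
ft_force: [0.0, -0.9, 0.8]
finger_gap: 0.0131
```

Run:
```python
from h import *
st()
```

```text
t 16.73 tcp [0.5693 0.1105 0.0653] yaw -0.2304 F [ 0.   -0.91  0.82] M [-0.066 -0.075  0.203] gap 0.0131 q6 1.86
```

Run:
```python
from h import *
s=snap('scene','scene4'); b=cv2.resize(s['frame'][240:330,220:340],(800,600),interpolation=cv2.INTER_CUBIC)
cv2.imwrite('pics/c5.png',b[...,::-1])
```

```text
(no output)
```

View pics/c5.png

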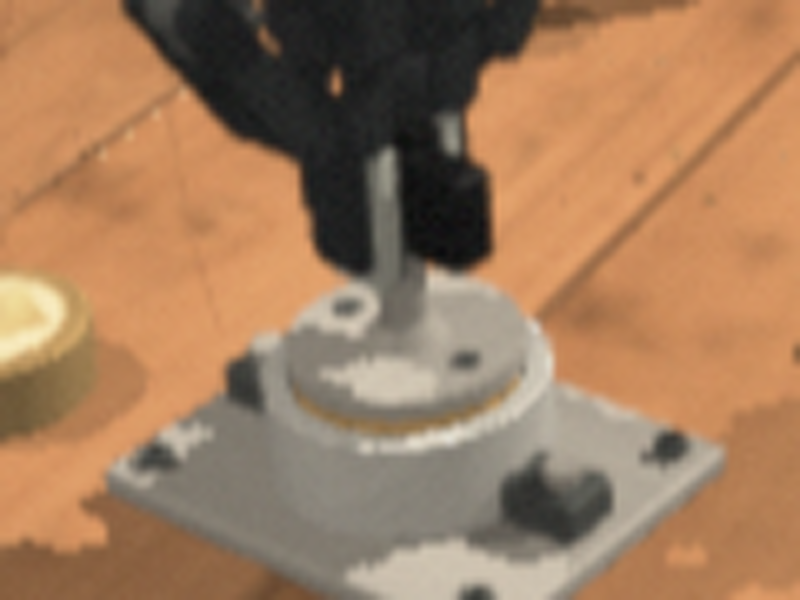

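Run:
```python
from h import *
for f,c in(('scene3',((328,306),(488,312))),('scene4',((347,306),(465,359)))):
    s=load(f);z=.0395+.006+(.0056 if f=='scene3' else 0)
    P=[onz(s,*(np.array(q)/6.667+[219.6,239.6]),z) for q in c];v=P[0]-P[1];print(((P[0]+P[1])/2)[:2],np.hypot(*v[:2]),np.arctan(v[1]/v[0]))
```

```text
[0.56828515 0.10804132] 0.03967999824064674 0.35363547667417705
[0.5683587 0.1098843] 0.03982031096730887 -0.21907565485208658
```

>>> send_rows --deltas '[[0.0,[0,0,0],[0,0,0.01]],[0.0,[0,0,0],[0,0,0.015]],[0.0,[0,0,0],[0,0,0.015]]]'

```text
time: 17.15
tcp_pos: [0.5693, 0.1105, 0.0653]
orientation: [0.992, -0.122, 0.0, -0.0]
ft_force: [0.3, -0.6, -0.3]
finger_gap: 0.0132
```

Run:
```python
from h import *
st()
```

```text
t 17.15 tcp [0.5693 0.1105 0.0653] yaw -0.2453 F [ 0.3  -0.62 -0.32] M [ 0.005 -0.036  0.203] gap 0.0132 q6 1.87
```

>>> send_rows --deltas '[[0.0,[0,0,0],[0,0,0.01]],[0.0,[0,0,0],[0,0,0.02]],[0.0,[0,0,0],[0,0,0.02]]]'

```text
time: 17.52
tcp_pos: [0.5693, 0.1105, 0.0653]
orientation: [0.991, -0.132, 0.0, -0.0]
ft_force: [0.8, -0.4, 1.1]
finger_gap: 0.013
```

Run:
```python
from h import *
st()
```

```text
t 17.52 tcp [0.5693 0.1105 0.0653] yaw -0.2654 F [ 0.78 -0.4   1.12] M [-0.074 -0.079  0.15 ] gap 0.013 q6 1.89
```

>>> send_rows --deltas '[[0.0,[0,0,0],[0,0,0.01]],[0.0,[0,0,0],[0,0,0.015]],[0.0,[0,0,0],[0,0,0.015]]]'

```text
time: 17.9
tcp_pos: [0.5693, 0.1105, 0.0653]
orientation: [0.99, -0.14, 0.0, -0.0]
ft_force: [0.5, -0.7, 2.3]
finger_gap: 0.013
```

Run:
```python
from h import *
st()
```

```text
t 17.9 tcp [0.5693 0.1105 0.0653] yaw -0.2803 F [ 0.45 -0.74  2.28] M [-0.066 -0.117  0.173] gap 0.013 q6 1.91
```

>>> send_rows --deltas '[[0.0,[0,0,0],[0,0,0.01]],[0.0,[0,0,0],[0,0,0.015]],[0.0,[0,0,0],[0,0,0.015]]]'

```text
time: 18.27
tcp_pos: [0.5693, 0.1105, 0.0653]
orientation: [0.989, -0.147, 0.0, 0.0]
ft_force: [-0.0, -0.7, 1.0]
finger_gap: 0.0131
```

Run:
```python
from h import *
st()
```

```text
t 18.27 tcp [0.5693 0.1105 0.0653] yaw -0.2952 F [-0.05 -0.73  1.01] M [-0.106 -0.082  0.231] gap 0.0131 q6 1.92
```

>>> send_rows --deltas '[[0.0,[0,0,0],[0,0,0.01]],[0.0,[0,0,0],[0,0,0.015]],[0.0,[0,0,0],[0,0,0.015]]]'

```text
time: 18.65
tcp_pos: [0.5693, 0.1105, 0.0653]
orientation: [0.988, -0.154, 0.0, 0.0]
ft_force: [0.2, -0.6, 0.8]
finger_gap: 0.0132
```

Run:
```python
from h import *
st()
```

```text
t 18.65 tcp [0.5693 0.1105 0.0653] yaw -0.3102 F [ 0.23 -0.57  0.82] M [-0.093 -0.068  0.314] gap 0.0132 q6 1.94
```

Torque climbs about 0.06–0.08 N m per 0.015 rad, which matches the seat's stiffness at the stop. One more small step confirms it.

>>> send_rows --deltas '[[0.0,[0,0,0],[0,0,0.01]],[0.0,[0,0,0],[0,0,0.01]],[0.0,[0,0,0],[0,0,0.01]]]'

```text
time: 19.02
tcp_pos: [0.5692, 0.1105, 0.0653]
orientation: [0.987, -0.159, 0.0, 0.0]
ft_force: [0.1, -0.0, 1.3]
finger_gap: 0.0131
```

Run:
```python
from h import *
st()
```

```text
t 19.02 tcp [0.5692 0.1105 0.0653] yaw -0.3201 F [ 0.09 -0.04  1.27] M [-0.088 -0.056  0.305] gap 0.0131 q6 1.95
```

>>> send_rows --deltas '[[0.0,[0,0,0],[0,0,0.006]],[0.0,[0,0,0],[0,0,0.012]],[0.0,[0,0,0],[0,0,0.012]]]'

```text
time: 19.4
tcp_pos: [0.5692, 0.1105, 0.0653]
orientation: [0.986, -0.165, 0.0, 0.0]
ft_force: [0.7, -0.6, 1.5]
finger_gap: 0.0131
```

Run:
```python
from h import *
st()
```

```text
t 19.4 tcp [0.5692 0.1105 0.0653] yaw -0.3323 F [ 0.72 -0.64  1.46] M [-0.087 -0.109  0.33 ] gap 0.0131 q6 1.96
```

The ring is home: torque stays above 0.3 against 0.2 in running. I back off to unload the seat and centre the pins in the hole play.

>>> send_rows --deltas '[[0.0,[0,0,0],[0,0,-0.04]],[0.0,[0,0,0],[0,0,-0.08]],[0.0,[0,0,0],[0,0,-0.08]]]'

```text
time: 19.77
tcp_pos: [0.5692, 0.1105, 0.0653]
orientation: [0.992, -0.126, -0.0, -0.0]
ft_force: [1.4, -1.0, 2.3]
finger_gap: 0.0131
```

Run:
```python
from h import *
st()
```

```text
t 19.77 tcp [0.5692 0.1105 0.0653] yaw -0.253 F [ 1.36 -1.    2.29] M [-0.115 -0.135  0.085] gap 0.0131 q6 1.88
```

>>> send_rows --deltas '[[0.0,[0,0,0],[0,0,-0.02]],[0.0,[0,0,0],[0,0,-0.03]],[0.0,[0,0,0],[0,0,-0.03]]]'

```text
time: 20.15
tcp_pos: [0.5692, 0.1105, 0.0653]
orientation: [0.994, -0.111, -0.0, -0.0]
ft_force: [0.4, -0.2, 1.1]
finger_gap: 0.0131
```

Run:
```python
from h import *
st()
```

```text
t 20.15 tcp [0.5692 0.1105 0.0653] yaw -0.2224 F [ 0.44 -0.16  1.13] M [-0.071 -0.124  0.001] gap 0.0131 q6 1.85
```

>>> send_rows --deltas '[[0.0,[0,0,0],[0,0,-0.02]],[0.0,[0,0,0],[0,0,-0.035]],[0.0,[0,0,0],[0,0,-0.035]],[0.0,[0,0,-0.003],[0,0,-0.035]],[0.0,[0,0,-0.006],[0,0,-0.035]],[0.0,[0,0,-0.006],[0,0,-0.035]]]'

```text
time: 20.9
tcp_pos: [0.569, 0.1105, 0.0712]
orientation: [0.996, -0.093, -0.0, 0.0]
ft_force: [-1.2, 0.4, -2.9]
finger_gap: 0.013
```

Run:
```python
from h import *
st()
```

```text
t 20.9 tcp [0.569  0.1105 0.0712] yaw -0.1872 F [-1.16  0.44 -2.93] M [-0.022  0.009  0.   ] gap 0.013 q6 1.81
```

>>> send_rows --deltas '[[0.0,[0,0,-0.003],[0,0,0]],[0.0,[0,0,-0.006],[0,0,0]],[0.0,[0,0,-0.02],[0,0,0]],[0.0,[0,0,-0.05],[0,0,0]],[0.0,[0,0,-0.06],[0,0,0]],[0.0,[0,0,-0.06],[0,0,0]]]'

```text
time: 21.65
tcp_pos: [0.5701, 0.1105, 0.1326]
orientation: [0.996, -0.093, 0.001, -0.0]
ft_force: [0.4, 0.1, -2.1]
finger_gap: 0.0131
```

Run:
```python
from h import *
st(); dl([.5031,-.1711,.131],-.24)
```

```text
t 21.65 tcp [0.5701 0.1105 0.1326] yaw -0.1872 F [ 0.4   0.06 -2.08] M [-0.044  0.024  0.009] gap 0.0131 q6 1.81
shift [-0.0134  0.2892  0.0014] turn [-0.0007 -0.0025  0.0528]
```

>>> send_rows --deltas '[[0.0,[-0.0025,0.054,0],[0,0,0.01]],[0.0,[-0.005,0.108,0],[0,0,0.02]],[0.0,[-0.0075,0.162,0],[0,0,0.03]],[0.0,[-0.01,0.216,0],[0,0,0.04]],[0.0,[-0.013,0.26,0],[0,0,0.053]],[0.0,[-0.013,0.289,0],[0,0,0.053]],[0.0,[-0.013,0.289,0],[0,0,0.053]],[0.0,[-0.013,0.289,0],[0,0,0.053]],[0.0,[-0.013,0.289,0],[0,0,0.053]]]'

```text
time: 22.78
tcp_pos: [0.5026, -0.17, 0.1308]
orientation: [0.993, -0.119, -0.0, -0.0]
ft_force: [-0.5, 0.4, -1.8]
finger_gap: 0.0131
```

Run:
```python
from h import *
st(); dl([.5031,-.1711,.065],-.24)
t=snap('top','top3');s=snap('scene','scene5')
a=cv2.resize(t['frame'][225:285,197:277],(400,300),interpolation=cv2.INTER_CUBIC);b=cv2.resize(s['frame'][270:333,240:324],(400,300),interpolation=cv2.INTER_CUBIC)
c=cv2.resize(s['frame'][190:280,320:440],(400,300),interpolation=cv2.INTER_CUBIC)
cv2.imwrite('pics/c6.png',np.vstack([np.hstack([a,b]),np.hstack([c,c*0])])[...,::-1])
```

```text
t 22.77 tcp [ 0.5026 -0.17    0.1308] yaw -0.239 F [-0.53  0.4  -1.83] M [ 0.074 -0.025  0.024] gap 0.0131 q6 1.33
shift [0.0008 0.001  0.0658] turn [-0.0005  0.0009  0.001 ]
```

View pics/c6.png

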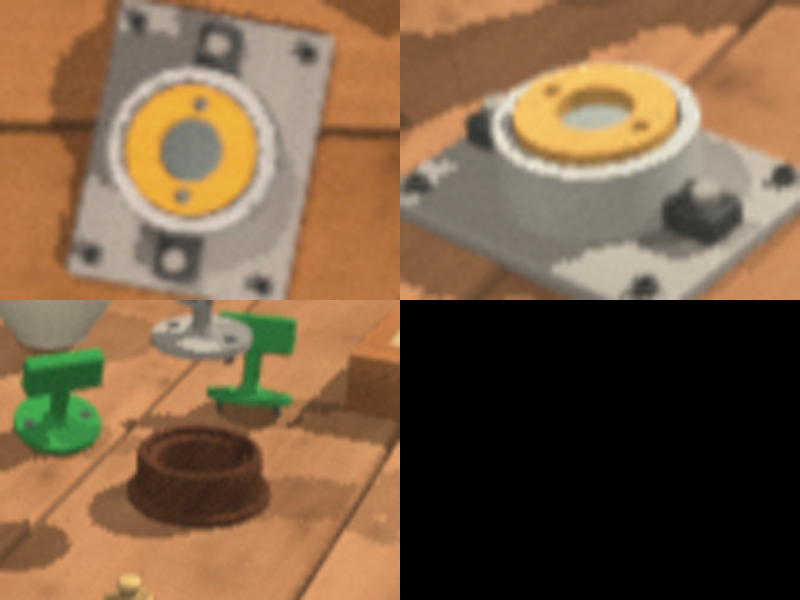

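The ring's holes are now at crop (201,104) and (182,196), a line angle of about −0.18 rad. The ring has therefore turned about 0.52 rad. The rest is empty and in place with the spanner above it, so I lower.

>>> send_rows --deltas '[[0.0,[0.0005,0.001,0.03],[0,0,0]],[0.0,[0.0005,0.001,0.06],[0,0,0]],[0.0,[0.0005,0.001,0.068],[0,0,0]],[0.0,[0.0005,0.001,0.068],[0,0,0]],[0.0,[0.0005,0.001,0.068],[0,0,0]]]'

```text
time: 23.5
tcp_pos: [0.5041, -0.1725, 0.0647]
orientation: [0.993, -0.12, 0.001, 0.0]
ft_force: [1.1, 0.2, -1.9]
finger_gap: 0.0135
```

Run:
```python
from h import *
st(); dl([.5031,-.1711,.054],-.24)
```

```text
t 23.5 tcp [ 0.5041 -0.1725  0.0647] yaw -0.24 F [ 1.1   0.22 -1.94] M [0.    0.015 0.018] gap 0.0135 q6 1.33
shift [-0.0013 -0.0012  0.0107] turn [ 0.0005 -0.0024  0.    ]
```

>>> send_rows --deltas '[[0.0,[-0.001,-0.001,0.003],[0,0,0]],[0.0,[-0.001,-0.001,0.006],[0,0,0]],[0.0,[-0.001,-0.001,0.0085],[0,0,0]],[0.0,[-0.001,-0.001,0.0085],[0,0,0]]]'

```text
time: 24.0
tcp_pos: [0.5019, -0.1708, 0.0545]
orientation: [0.993, -0.12, -0.0, -0.0]
ft_force: [0.6, -0.3, -2.4]
finger_gap: 0.0131
```

Run:
```python
from h import *
st(); dl([.5031,-.1711,.0535],-.24)
```

```text
t 24.0 tcp [ 0.5019 -0.1708  0.0545] yaw -0.2402 F [ 0.62 -0.32 -2.41] M [-0.012 -0.008 -0.018] gap 0.0131 q6 1.33
shift [ 0.0012 -0.      0.001 ] turn [-0.0001  0.0006 -0.0002]
```

>>> send_rows --deltas '[[0.0,[0.001,0,0.0008],[0,0,0]],[0.0,[0.001,0,0.0008],[0,0,0]]]'

```text
time: 24.25
tcp_pos: [0.5033, -0.1712, 0.054]
orientation: [0.993, -0.12, 0.0, 0.0]
ft_force: [-0.3, -0.6, -2.5]
finger_gap: 0.0134
```

Run:
```python
from h import *
st()
```

```text
t 24.25 tcp [ 0.5033 -0.1712  0.054 ] yaw -0.2402 F [-0.33 -0.61 -2.52] M [ 0.017 -0.01  -0.023] gap 0.0134 q6 1.33
```

>>> send_rows --deltas '[[0.0,[0,0,0.0004],[0,0,0]],[0.0,[0,0,0.0004],[0,0,0]]]'

```text
time: 24.5
tcp_pos: [0.5033, -0.1713, 0.0539]
orientation: [0.993, -0.12, 0.0, 0.0]
ft_force: [-0.9, 0.0, 0.1]
finger_gap: 0.013
```

>>> send_rows --deltas '[[0.0,[0,0,0.0003],[0,0,0]],[0.0,[0,0,0.0003],[0,0,0]]]'

```text
time: 24.75
tcp_pos: [0.5033, -0.1713, 0.0538]
orientation: [0.993, -0.12, 0.0, 0.0]
ft_force: [-2.8, 0.5, 5.5]
finger_gap: 0.0131
```

>>> send_rows --deltas '[[0.0,[0,0,-0.0003],[0,0,0]],[0.4,[0,0,-0.0003],[0,0,0]],[0.4,[0,0,-0.0003],[0,0,0]],[0.4,[0,0,-0.0003],[0,0,0]],[0.4,[0,0,-0.0003],[0,0,0]],[0.4,[0,0,-0.02],[0,0,0]],[0.4,[0,0,-0.06],[0,0,0]],[0.4,[0,0,-0.12],[0,0,0]],[0.4,[0,0,-0.16],[0,0,0]],[0.4,[0,0,-0.16],[0,0,0]],[0.4,[0,0,-0.16],[0,0,0]]]'

```text
time: 26.12
tcp_pos: [0.5028, -0.171, 0.2126]
orientation: [0.993, -0.12, -0.0, -0.0]
ft_force: [-0.7, 0.4, -0.8]
finger_gap: 0.034
```

Run:
```python
from h import *
st()
t=snap('top','top4');s=snap('scene','scene6')
a=cv2.resize(s['frame'][170:345,210:443],(800,600),interpolation=cv2.INTER_CUBIC)
cv2.imwrite('pics/c7.png',a[...,::-1])
```

```text
t 26.12 tcp [ 0.5028 -0.171   0.2126] yaw -0.2402 F [-0.71  0.39 -0.8 ] M [-0.035  0.077 -0.032] gap 0.034 q6 1.33
```

View pics/c7.png

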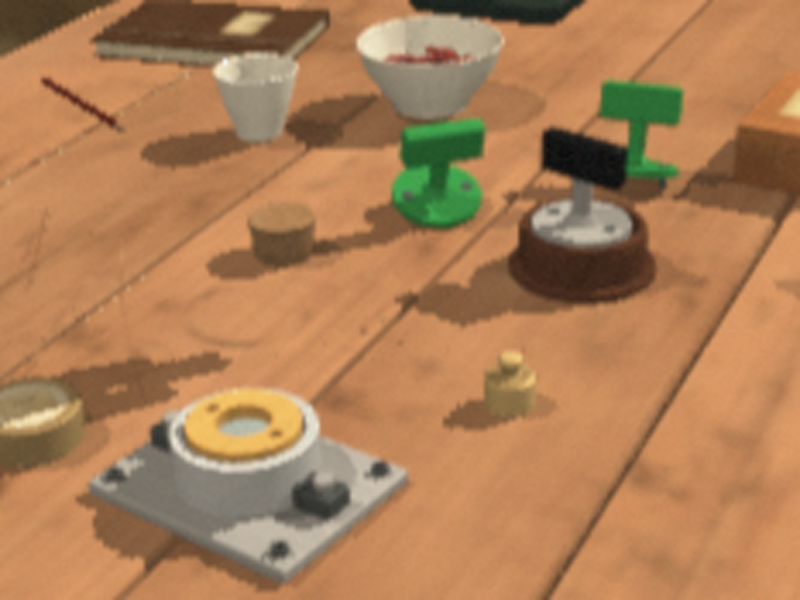

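The spanner stands upright in its rest, the ring is turned, and the weight, tin and cork are where they were. I hand in.

```bash
python3 -c "
from plant import manip
print(manip.finish_job())"
```

```text
the job is handed in; nothing more can be done
None
```

The ring is home against its stop and the pin spanner is back upright in its rest. I handed the job in at about 26 s of the 72 s allowed.

- **Engaging:** both pins went into the holes on the first descent. The head came to rest on the ring with about 3 N of push, with its height as expected for full engagement.
- **Turning:** running torque was about 0.15–0.23 N m. It then rose to 0.31–0.33 N m, where I stopped, below the 0.5 N m limit. I then backed off until the torque was about zero, centred the pins in the holes and drew the spanner out cleanly.
- **Ring check:** the hole line went from about +0.34 to −0.18 rad in the top camera. That is a turn of about 0.52 rad, slightly over the 0.50 rad possible. I put the excess down to image accuracy, so the ring should be at its stop.
- **Disagreements:** the torque rise at the stop was gentler (about 3 N m per rad) and noisier than the stated seat stiffness of 4 N m per rad. One reading, 0.305, fell slightly below the one before it.
- **Final picture:** the spanner stands in its rest, and the weight, tin, cork and green look-alikes appear unmoved. I judged that by eye, without measuring their positions again. The gripper is open and clear, about 12 cm above the spanner.

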